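# Stack the small storage boxes on the stand

## Robot

A 7-joint arm with a two-finger parallel gripper is mounted at the origin on the work surface. World frame = base frame: x ahead of the robot, y to its left, z up, the work surface at z = 0. Lengths are in mm, angles in rad, forces in N, time in s.
With the tool pointing down it reaches from about 350 to 900 mm from the base axis. Payload 19.9 kg.
Tool frame: the origin (TCP) lies at the very end of the fingers, on their centre line; the grasp point (between the pads) lies 19 mm behind it; z points along the fingers, x is the direction in which the jaws open and shut, and the axes are right-handed (so a half turn about z gives the same grasp; the last joint's range is limited). The gripper opens to 85 mm and grips with 20 to 120 N. Pads are 22 mm wide; open, the fingers measure 114 mm over their backs; the gripper's body (76 mm by 85 mm) begins 54 mm behind the grasp point. The pads swing forward as they close: fully open they stand 13 mm farther back than shut.
Start: joints at [1.069, 0.417, -0.01, 1.614, 0.005, 1.111, -0.053], TCP at [277.348, -560.071, 231.26] pointing down, gripper open.
Joint ranges: [-2.81, 2.81], [-0.39, 2.02], [-1.27, 1.25], [0.06, 2.57], [-1.19, 4.33], [0.19, 2], [-2.82, 2.82]. Speed limits (rad/s): [1.89, 1.89, 2.39, 2.39, 3.01, 3.01, 3.01].

## Interface

Orientations are given as a rotation vector (axis times angle).
In Python, from workcell import arm gives the robot as it stands. The module is installed in compiled form; this text tells all that it offers.
- The arm moves only by the tool drive_tool, never from a script. Its argument "plan" is text: rows parted by semicolons, each of 7 numbers parted by spaces: the shift along the world's x, y, z in m, then the turn, a rotation vector about the world's x, y, z in degrees, then the closure in counts, from 0 (fully open) to 255 (shut). In form: tx ty tz wx wy wz gripper; .... A call has 1 to 5 rows; each row is the pose to reach, as a shift and turn from the pose commanded when the call began; what a row does not reach only later rows make up. A row lasts 1/12 s, in which the tool goes at most 41.7 mm and 7.16 degrees, less where a joint would pass 70% of its speed; a pose out of reach is approached as far as the arm can. A call with a gripper value outside its range is refused whole. The fingers move at their own pace and stop on an object; the grip force is fixed at half the most. Time passes only in rows, so rows that repeat a pose let the fingers close. It gives the time, the measured TCP pose, the force and the opening at its end, in the units of the state.
- arm.sense(): the state, without advancing time (a new reading comes with each control period).
- arm.camera(name): name is "scene" or "side" or "wrist"; returns a dict with "frame" (420x560x3 uint8, red, green, blue), "depth" (420x560 float32, mm along the optical axis (not along the pixel's ray), 0 where there is no reading), "camera_matrix" (3x3 intrinsics, pixels), "extrinsics" (4x4, takes a point from world to camera coordinates); the wrist camera has in their place "T_tool_cam" (4x4, takes a point from camera to tool coordinates, whose origin is the TCP and whose axes are the tool frame's). Camera axes: x right, y up, looking along -z (the intrinsics and any distortion apply to the point x, -y, -z); pixel columns grow to the right and rows downward; lengths in mm; the calibration is good to about 2 mm. A picture is of the moment at which its call begins: read the wrist's pose just before it.
- arm.close_job(): hands the job in, once; it reports no verdict.
The state is a dict: "time_s": time; "q": joint angles; "qvel": joint speeds; "effort": joint torques, N m; "tcp_pos": TCP position; "orientation": TCP orientation; "wrist_force": force on the tool from outside, world axes, zero at the start; "ft_torque": the same for the moment, N m; "gripper_width": finger opening in mm.
Only numpy, scipy, OpenCV 4.12 (cv2) and the standard library are available. Lean on these libraries where they do the work, as an engineer would, in place of code of your own. Each camera call takes 0.05 s, during which the arm holds its last target.

## Task

Build one tidy stack on the slatted wooden stand, one piece after another from the bottom up: the long lidded box, on it the short lidded box, on that the open tray, right way up, and last the small jar standing in the tray. Centre each box and the tray on what is under it with their long sides running the same way as the stand's, and keep the jar upright throughout. Leave the bottle, the tape ring and the tin where they are, and finish with the stack free-standing.

Things in the scene. Friction and masses are not known exactly. Their poses are not given: they have to be found in the camera images.
- stand: low stand of dark brown wooden slats, fixed to the bench, 130 (x) x 110 (y) x 20 mm high, flat top of five slats running along its x. Origin: centre of its underside; x along its 130 mm side, z up. Its yaw varies by about 15 degrees.
- long_box: the longer closed box: grey plastic, flat white lid with a light grey panel, black clip on each end, 126 (x) x 62 (y) x 40 mm high, rigid, 0.25-0.45 kg. Origin: centre of its underside; x along its 126 mm side, z up. Grip it across its 62 mm width.
- short_box: the shorter closed box: same make, 92 (x) x 62 (y) x 36 mm high, flat top, 0.18-0.33 kg. Origin: centre of its underside; x along its 92 mm side, z up. Grip it across its 62 mm width.
- tray: open white plastic tray, empty, 84 (x) x 62 (y) x 24 mm high outside, walls and floor 3 mm thick, so the inside is 78 x 56 mm and 21 mm deep; 0.07-0.13 kg. Origin: centre of its underside; x along its 84 mm side, z up. Rigid enough to grip across its 62 mm width.
- jar: small round amber jar with a steel lid, diameter 38 mm, 60 mm high, 0.11-0.2 kg, standing upright. Origin: centre of its underside; z up. When in the tray its underside is 3 mm above the tray's.
- bottle: bystander: white round bottle with a black cap, diameter 52 mm, 120 mm high, loose, standing. Origin: centre of its underside.
- tape: bystander: ring of brown tape lying flat, outer diameter 90 mm, hole 66 mm, 40 mm high, loose. Origin: centre of its underside.
- tin: bystander: round steel tin, diameter 80 mm, 85 mm high, loose, standing. Origin: centre of its underside.
Things that resemble listed ones, but are neither listed nor needed, are in the scene too. Of the things that look like the tray, the middle-sized one is meant.

How it is judged:
By the outcome, as a careful person would: the job done as asked, in the order asked, and still so for the second after the job is handed in, with the robot touching nothing.
It also fails if it takes over 128 s, if anything falls off the work surface, if the arm or the gripper's body presses on something with over 40 N, if the wrist force passes 120 N, or if a joint passes its speed limit or range.

## Working session

There is one attempt and no reset: what is moved stays moved. The work goes in short steps, Python scripts to look and compute and a tool call to move; the robot and the scene stay as the last step left them, time stands still between calls to the robot, and variables do not carry over. Pictures are saved under pics/ and viewed, and the job is handed in when it is done.

Besides the shell and the picture viewer there is one more tool, called by a JSON object that holds its "op" and its "data". drive_tool: Moves the arm, as the interface text tells. Its arguments: {"type":"object","properties":{"plan":{"type":"string"}},"required":["plan"]}

```bash
mkdir -p pics
cat > h.py <<'E'
import numpy as np, cv2
from scipy.spatial.transform import Rotation as R
from workcell import arm
def get(name,fn=None):
    s=arm.sense(); c=arm.camera(name)
    if name=='wrist':
        T=np.eye(4); T[:3,:3]=R.from_rotvec(s['orientation']).as_matrix(); T[:3,3]=s['tcp_pos']
        c['c2w']=T@np.array(c['T_tool_cam'])
    else: c['c2w']=np.linalg.inv(np.array(c['extrinsics']))
    if fn: cv2.imwrite('pics/'+fn+'.png',c['frame'][:,:,::-1])
    return c
def ray(c,uv):
    K=np.array(c['camera_matrix']); uv=np.atleast_2d(uv).astype(float)
    d=np.stack([(uv[:,0]-K[0,2])/K[0,0],-(uv[:,1]-K[1,2])/K[1,1],-np.ones(len(uv))],1)
    return c['c2w'][:3,3], d@c['c2w'][:3,:3].T
def onplane(c,uv,z):
    o,d=ray(c,uv); return o+d*((z-o[2])/d[:,2])[:,None]
def cloud(c):
    h,w=c['depth'].shape; v,u=np.mgrid[:h,:w]
    o,d=ray(c,np.stack([u.ravel(),v.ravel()],1))
    return (o+d*c['depth'].reshape(-1,1)).reshape(h,w,3)
E
python3 - <<'E'
from h import *
np.set_printoptions(precision=3,suppress=True)
for n in ['scene','side','wrist']:
    c=get(n,n+'0'); print(n,[k for k in c if k!='frame' and k!='depth'],c['camera_matrix'],c['c2w'],(c['depth']>0).mean())
print(arm.sense())
E
```

```text
scene ['camera_matrix', 'extrinsics', 'c2w'] [[417.717   0.    281.73 ]
 [  0.    417.717 209.849]
 [  0.      0.      1.   ]] [[   0.63    -0.42     0.653 1173.451]
 [   0.776    0.352   -0.523 -527.325]
 [  -0.01     0.837    0.548  573.553]
 [   0.       0.       0.       1.   ]] 0.9960034013605442
side ['camera_matrix', 'extrinsics', 'c2w'] [[504.914   0.    290.713]
 [  0.    504.914 211.917]
 [  0.      0.      1.   ]] [[ -0.796   0.417  -0.439 -36.198]
 [ -0.605  -0.572   0.554 708.898]
 [ -0.02    0.706   0.708 912.233]
 [  0.      0.      0.      1.   ]] 0.9961224489795918
wrist ['camera_matrix', 'T_tool_cam', 'c2w'] [[343.933   0.    279.267]
 [  0.    343.933 206.957]
 [  0.      0.      1.   ]] [[   0.444    0.865    0.233  335.781]
 [  -0.896    0.429    0.114 -531.175]
 [  -0.001   -0.259    0.966  373.101]
 [   0.       0.       0.       1.   ]] 0.9961437074829932
{'time_s': 0.15, 'q': array([ 1.07 ,  0.418, -0.01 ,  1.614,  0.005,  1.111, -0.053]), 'qvel': array([-0.   , -0.002,  0.   , -0.001, -0.   , -0.   ,  0.001]), 'effort': array([  0.001, -86.474,   0.68 , -43.506,   0.019,   0.006,   0.   ]), 'tcp_pos': array([ 277.226, -559.852,  230.809]), 'orientation': array([-2.669,  1.657,  0.001]), 'wrist_force': array([ 0.142, -1.18 ,  0.244]), 'ft_torque': array([-0.013, -0.003,  0.006]), 'gripper_width': 85.45654096021494}
```

View pics/scene0.png

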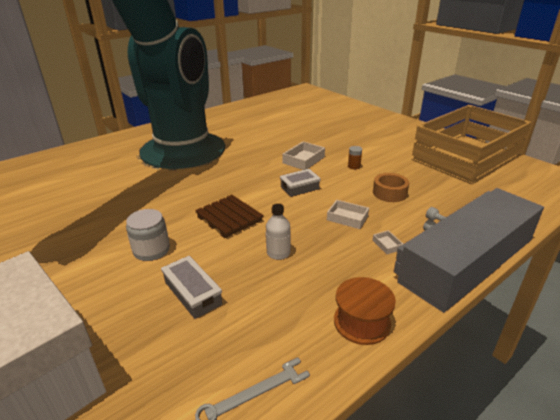

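View pics/side0.png

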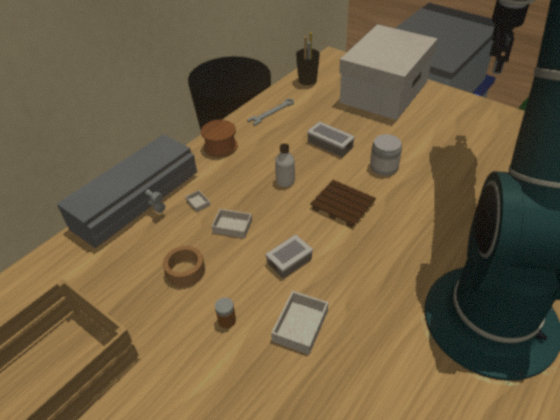

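View pics/wrist0.png

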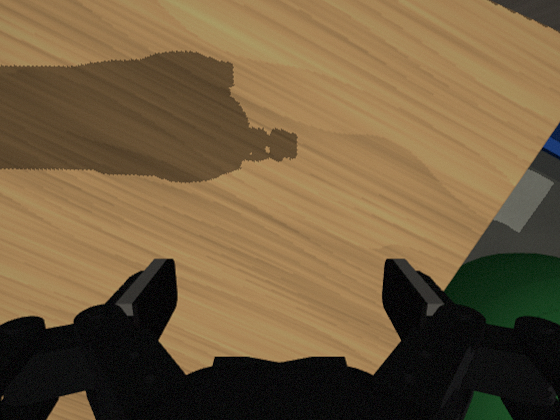

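The scene camera shows the stand at (229,215), long box (191,285), short box (300,182), middle tray (348,214) and jar (355,157). The trays at (304,155) and (388,242) are the larger and smaller ones. The wrist camera sees only bench.

```bash
cat > meas.py <<'E'
from h import *
import sys
np.set_printoptions(precision=1,suppress=True)
def rect(P):
    (c,(a,b),t)=cv2.minAreaRect((P[:,:2]).astype(np.float32))
    if a<b: a,b=b,a; t+=90
    return np.array(c),a,b,(t+90)%180-90
E
python3 - <<'E'
from meas import *
seeds={'scene':dict(stand=(229,215),long=(191,280),short=(300,180),tray=(348,214),traybig=(304,155),traysm=(388,242),jar=(355,151),bottle=(278,210),tape=(391,182),tin=(147,218)),
'side':dict(stand=(343,202),long=(331,137),short=(290,253),tray=(232,225),traybig=(301,322),traysm=(198,201),jar=(225,306),bottle=(284,149),tape=(184,262),tin=(386,146))}
H=dict(stand=20,long=40,short=36,tray=24,traybig=24,traysm=24,jar=60,bottle=120,tape=40,tin=85)
for n in seeds:
    c=get(n); X=cloud(c); 
    Z=X[...,2]; print(n)
    for k,(u,v) in seeds[n].items():
        m=(Z>7)&(np.isfinite(Z)); nl,l=cv2.connectedComponents(m.astype(np.uint8),connectivity=4)
        if l[v,u]==0: print(k,'no'); continue
        P=X[l==l[v,u]]; zt=np.percentile(P[:,2],[50,90,98]); T=P[abs(P[:,2]-H[k])<5]
        print(k,len(P),zt,len(T),*(rect(T) if len(T)>5 else ()))
E
```

```text
scene
stand 1533 [19.4 21.  21.9] 1364 [ 436.4 -101.6] 134.26324462890625 112.3957748413086 2.0675899982452393
long 2147 [39.8 41.4 42.2] 1597 [ 607.  -296.5] 129.937255859375 62.39774703979492 -0.9089202880859375
short 725 [34.4 36.8 38. ] 427 [435.7 125. ] 94.0206527709961 65.11161804199219 76.78361511230469
tray no
traybig no
traysm no
jar 268 [39.3 59.7 61. ] 73 [445.6 331. ] 36.711273193359375 33.72023010253906 56.0772819519043
bottle 1082 [ 65.4 111.6 120.5] 82 [615.4 -92.2] 25.047712326049805 22.38729476928711 -60.859487533569336
tape 825 [28.9 40.  41.3] 290 [609.3 290.4] 91.08206176757812 86.8934097290039 -51.678260803222656
tin 1758 [65.4 85.3 86.3] 570 [ 429.1 -300.6] 71.76226806640625 70.41593933105469 -24.810699462890625
side
stand 1673 [20.1 22.7 24.3] 1532 [ 436.  -100.8] 131.53781127929688 116.48917388916016 2.3161771297454834
long 966 [38.9 42.4 44. ] 619 [ 605.8 -295.6] 131.38951110839844 67.94600677490234 -1.570526123046875
short 1171 [36.1 38.8 40.3] 883 [434.  127.3] 94.53589630126953 63.1487922668457 77.13370513916016
tray no
traybig no
traysm 1 [7.7 7.7 7.7] 0
jar 498 [56.1 62.1 63.4] 249 [441.1 333.3] 39.83470916748047 34.93570327758789 -49.90195846557617
bottle 671 [ 66.7 112.9 120.7] 59 [613.3 -90. ] 26.20038414001465 21.532512664794922 -21.610275268554688
tape no
tin 1063 [69.1 86.4 88.1] 387 [ 427.9 -298.3] 74.53413391113281 69.41447448730469 -53.500953674316406
```

Run:
```python
from meas import *
for n,s in (('scene',dict(tray=(348,214),traybig=(304,155),traysm=(388,242))),('side',dict(tray=(232,225),traybig=(301,322),traysm=(198,201)))):
    c=get(n); X=cloud(c); Z=X[...,2]
    for k,(u,v) in s.items():
        ctr=X[v,u]
        near=np.linalg.norm(X[...,:2]-ctr[:2],axis=2)<75
        m=near&(Z>10)&(Z<45)
        P=X[m]; zt=np.percentile(P[:,2],[50,90,98])
        T=P[P[:,2]>zt[1]-6]
        print(n,k,ctr,zt,len(T),*rect(T))
s=arm.sense(); print(np.degrees(R.from_rotvec(s['orientation']).as_euler('zyx')), R.from_rotvec(s['orientation']).as_matrix())
```

```text
scene tray [610.7 131.7   1.7] [18.7 23.9 25.2] 237 [617.6 120.5] 85.35237121582031 68.4740219116211 23.06977653503418
scene traybig [296.1 267.    3.2] [23.2 31.  32.4] 152 [311.9 252.8] 113.1856689453125 85.04102325439453 -75.15727233886719
scene traysm [745.9 116.8   2.5] [14.  16.2 17.3] 160 [747.4 110.2] 56.76424789428711 43.330570220947266 -14.529869079589844
side tray [616.1 121.6   4.9] [20.2 25.7 26.8] 218 [616.4 121.2] 85.44837188720703 67.26487731933594 24.25711441040039
side traybig [312.5 244.6   5. ] [26.8 33.3 34.9] 459 [311.6 249.7] 115.9678726196289 83.55823516845703 -75.705885887146
side traysm [748.1 107.9   2.2] [16.4 39.  43.9] 31 [820.4 104.5] 44.982696533203125 4.8260321617126465 87.36873626708984
[  63.7   -0.  -180. ] [[ 0.4 -0.9 -0. ]
 [-0.9 -0.4  0. ]
 [-0.   0.  -1. ]]
```

{"op": "drive_tool", "data": {"plan": "0.03 0.024 0 0 0 -3 0; 0.06 0.048 -0.01 0 0 -6 0; 0.09 0.072 -0.02 0 0 -9 0; 0.12 0.096 -0.03 0 0 -12 0; 0.15 0.12 -0.04 0 0 -15 0"}}

```text
time_s: 0.77
tcp_pos: [428.5, -438.8, 191.0]
orientation: [-2.427, 1.995, -0.0]
wrist_force: [-0.1, -0.0, -1.0]
gripper_width: 85.4
```

{"op": "drive_tool", "data": {"plan": "0.03 0.024 0 0 0 -3 0; 0.06 0.048 -0.01 0 0 -6 0; 0.09 0.072 -0.02 0 0 -9 0; 0.12 0.096 -0.03 0 0 -12 0; 0.15 0.12 -0.03 0 0 -12.5 0"}}

```text
time_s: 1.18
tcp_pos: [577.9, -318.2, 159.3]
orientation: [2.195, -2.247, -0.004]
wrist_force: [0.8, -0.2, -0.4]
gripper_width: 85.6
```

{"op": "drive_tool", "data": {"plan": "0.015 0.012 0 0 0 0 0; 0.029 0.024 0 0 0 0 0; 0.029 0.024 0 0 0 0 0"}}

```text
time_s: 1.43
tcp_pos: [609.3, -292.0, 160.9]
orientation: [-2.203, 2.237, 0.001]
wrist_force: [-0.4, 0.4, 0.3]
gripper_width: 85.6
```

```bash
cat > wm.py <<'E'
from meas import *
def wm(fn,H,tol=4,r=90,at=None,names=('wrist',)):
    s=arm.sense(); t=s['tcp_pos']; yaw=np.degrees(np.arctan2(*R.from_rotvec(s['orientation']).as_matrix()[[1,0],0]))
    print('tcp',t,'yaw',round(yaw,2),'w',round(s['gripper_width'],1),'f',s['wrist_force'],'t',s['time_s'])
    at=t[:2] if at is None else np.array(at)
    for n in names:
        c=get(n,fn+n); X=cloud(c); Z=X[...,2]
        m=(abs(Z-H)<tol)&(np.linalg.norm(X[...,:2]-at,axis=2)<r)
        if n=='wrist':
            pass
        nl,l,st,_=cv2.connectedComponentsWithStats(m.astype(np.uint8))
        if nl<2: print('none'); continue
        i=1+np.argmax(st[1:,4]); P=X[l==i]
        print(n,len(P),'zmed',np.median(P[:,2]),'rect',*rect(P),'mean',P.mean(0))
E
python3 - <<'E'
from wm import *
wm('a',40,names=('wrist','scene','side'),at=(606,-296))
E
```

```text
tcp [ 609.3 -292.   160.9] yaw -90.87 w 85.6 f [-0.4  0.4  0.3] t 1.4333
wrist 11945 zmed 39.9826950323623 rect [ 605.3 -297.4] 126.39372253417969 62.105892181396484 -0.814483642578125 mean [ 609.4 -297.4   40. ]
scene 1578 zmed 40.30460611523034 rect [ 607.6 -296.5] 128.6935577392578 62.58652877807617 -0.9215316772460938 mean [ 612.4 -298.1   40.2]
side 586 zmed 40.371372296479876 rect [ 606.7 -295. ] 128.93174743652344 67.52233123779297 -1.859130859375 mean [ 603.3 -292.9   40.3]
```

View pics/awrist.png

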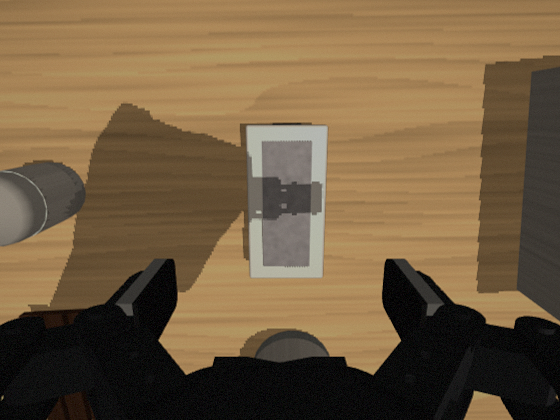

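The wrist picture shows the whole lid at pixels (246–328, 125–277), centred between the fingers, and its 126×62 mm rectangle is a clean fit.

{"op": "drive_tool", "data": {"plan": "-0.004 -0.005 -0.035 0 0 0 0; -0.004 -0.005 -0.07 0 0 0 0; -0.004 -0.005 -0.105 0 0 0 0; -0.004 -0.005 -0.135 0 0 0 0; -0.004 -0.005 -0.15 0 0 0 0"}}

```text
time_s: 2.0
tcp_pos: [599.8, -301.5, 7.6]
orientation: [2.196, -2.244, -0.006]
wrist_force: [0.0, 0.6, -0.1]
gripper_width: 85.3
```

{"op": "drive_tool", "data": {"plan": "0 0 -0.006 0 0 0 0; 0 0 -0.006 0 0 0 0; 0 0 -0.006 0 0 0 60; 0 0 -0.006 0 0 0 100; 0 0 -0.006 0 0 0 150"}}

```text
time_s: 2.42
tcp_pos: [603.6, -301.2, 7.6]
orientation: [-2.198, 2.242, -0.004]
wrist_force: [-1.9, 3.6, 8.3]
gripper_width: 61.2
```

{"op": "drive_tool", "data": {"plan": "0 0 0 0 0 0 255; 0 0 0 0 0 0 255; 0 0 0 0 0 0 255; 0 0 0 0 0 0 255; 0 0 0 0 0 0 255"}}

```text
time_s: 2.83
tcp_pos: [603.6, -301.2, 7.6]
orientation: [-2.198, 2.242, -0.004]
wrist_force: [-1.5, 2.9, 8.0]
gripper_width: 61.1
```

Run:
```python
from wm import *
wm('b',40,names=('wrist','scene'),at=(606,-297))
```

```text
tcp [ 603.6 -301.2    7.6] yaw -91.14 w 61.1 f [-1.5  2.9  8. ] t 2.8333
wrist 43782 zmed 39.97944151426726 rect [ 622.6 -298.3] 92.36973571777344 81.73612213134766 -0.7179794311523438 mean [ 628.1 -301.9   40. ]
scene 1262 zmed 40.31819143902061 rect [ 622.9 -298. ] 103.22038269042969 86.29644775390625 13.050987243652344 mean [ 626.9 -300.9   40.2]
```

View pics/bwrist.png

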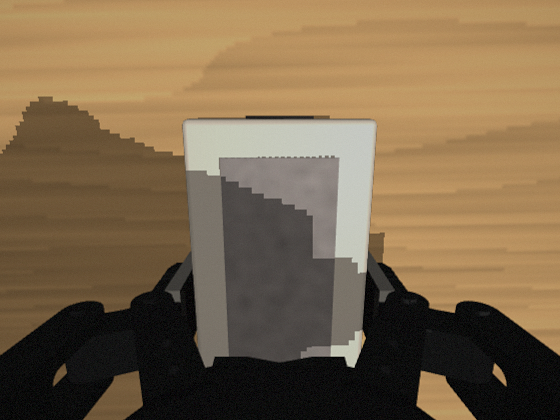

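The lid is gripped centrally at 61 mm opening; its far edge is at row 120. Lifting.

{"op": "drive_tool", "data": {"plan": "0 0 0.01 0 0 0 255; 0 0 0.03 0 0 0 255; 0 0 0.055 0 0 0 255; 0 0 0.08 0 0 0 255; 0 0 0.1 0 0 0 255"}}

```text
time_s: 3.35
tcp_pos: [602.8, -301.5, 108.7]
orientation: [-2.198, 2.243, -0.003]
wrist_force: [0.9, -0.7, -3.8]
gripper_width: 60.7
```

{"op": "drive_tool", "data": {"plan": "-0.01 0.012 0.005 0 0 0.5 255; -0.03 0.035 0.015 0 0 1 255; -0.055 0.065 0.02 0 0 2 255; -0.08 0.095 0.02 0 0 3 255; -0.105 0.125 0.02 0 0 3.2 255"}}

```text
time_s: 3.77
tcp_pos: [496.2, -175.2, 126.8]
orientation: [-2.261, 2.18, -0.003]
wrist_force: [1.2, 0.1, -3.7]
gripper_width: 61.1
```

{"op": "drive_tool", "data": {"plan": "-0.025 0.03 0 0 0 0 255; -0.045 0.055 0 0 0 0 255; -0.06 0.07 0 0 0 0 255; -0.063 0.075 0 0 0 0 255; -0.063 0.075 0 0 0 0 255"}}

```text
time_s: 4.18
tcp_pos: [434.0, -100.2, 126.5]
orientation: [-2.262, 2.179, -0.002]
wrist_force: [0.2, -0.8, -3.9]
gripper_width: 61.0
```

Run:
```python
from wm import *
wm('c',155,tol=12,names=('wrist','scene','side'),at=(440,-101))
wm('c2',20,names=('wrist','scene','side'),at=(440,-101),r=80)
```

```text
tcp [ 434.  -100.2  126.5] yaw -87.86 w 61.0 f [ 0.2 -0.8 -3.9] t 4.1833
wrist 45161 zmed 158.9002065612322 rect [452.7 -99.8] 92.91558837890625 88.87206268310547 1.9308886528015137 mean [458.2 -99.6 158.8]
scene 898 zmed 158.43714878646054 rect [441.7 -99.3] 126.53050231933594 90.51300811767578 5.082792282104492 mean [ 460.4 -103.7  156.5]
side 860 zmed 158.63801618209982 rect [436.1 -95.4] 134.44129943847656 82.36531066894531 15.703938484191895 mean [420.5 -91.6 156.7]
tcp [ 435.3 -102.   125.9] yaw -88.0 w 61.2 f [ 0.  -0.3 -4.2] t 4.3333
wrist 44 zmed 19.387251266634223 rect [ 500.9 -144.8] 14.822921752929688 0.6922799348831177 -87.9182801246643 mean [ 500.9 -144.7   19.3]
scene 1278 zmed 19.58782049675051 rect [ 436.5 -102. ] 133.9723358154297 112.78992462158203 2.64819073677063 mean [ 441.3 -104.2   19.5]
side 1427 zmed 20.184023564785093 rect [ 436.3 -101.6] 131.49266052246094 114.91944122314453 2.2473113536834717 mean [434.3 -99.6  20.1]
```

View pics/cscene.png

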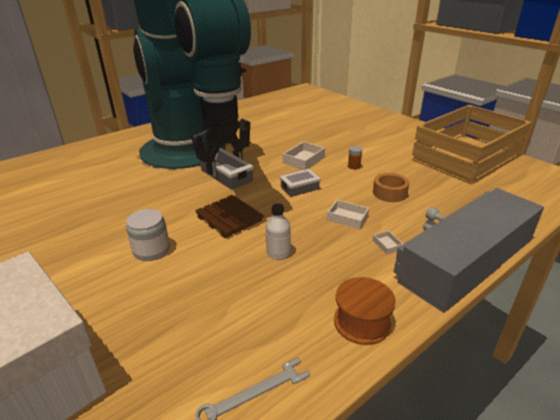

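View pics/cwrist.png

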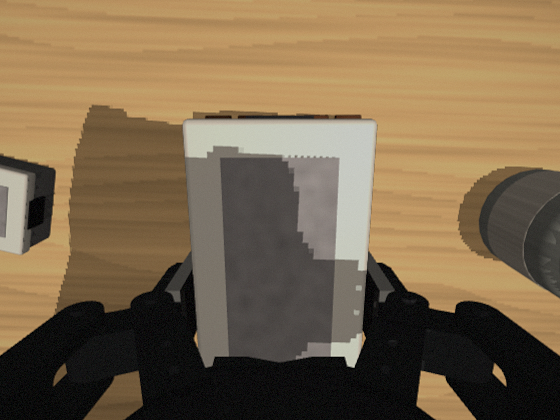

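```bash
cat > held.py <<'E'
from wm import *
def held(L,ztop,fn='h',tol=4,W=62):
    """centre of gripped box from far end edge and side edges in wrist view; far end = +camera-side"""
    s=arm.sense(); c=get('wrist',fn); X=cloud(c); Z=X[...,2]
    Rm=R.from_rotvec(s['orientation']).as_matrix(); t=s['tcp_pos']
    m=(abs(Z-ztop)<tol); m[260:]=False
    nl,l,st,_=cv2.connectedComponentsWithStats(m.astype(np.uint8)); i=1+np.argmax(st[1:,4]); 
    P=X[l==i]; q=(P-t)@Rm   # tool frame
    jaw=q[:,0]; y=q[:,1]
    far=y.min() if abs(y.min())>abs(y.max()) else y.max()
    # edges per row
    C=(l==i); rows=np.arange(150,235)
    Lp=[];Rp=[];
    for r in rows:
        u=np.flatnonzero(C[r]); Lp.append(X[r,u[0]]);Rp.append(X[r,u[-1]])
    Lp=np.array(Lp);Rp=np.array(Rp)
    cols=np.arange(230,330); F=np.array([X[np.flatnonzero(C[:,u])[0],u] for u in cols])
    def fit(Q,a,b): return np.polyfit(Q[:,a],Q[:,b],1)
    yl=np.degrees(np.arctan(fit(Lp,0,1)[0])); yr=np.degrees(np.arctan(fit(Rp,0,1)[0])); yf=-np.degrees(np.arctan(fit(F,1,0)[0]))
    yaw=np.median([yl,yr,yf]); d=np.array([np.cos(np.radians(yaw)),np.sin(np.radians(yaw))]); n=np.array([-d[1],d[0]])
    w=[(Lp[:,:2]@n).mean(),(Rp[:,:2]@n).mean()]
    e=(F[:,:2]@d).mean(); ctr=d*(e-L/2)+n*np.mean(w)
    print('tcp',t,'zt',np.median(P[:,2]),'yaws',yl,yr,yf,'width',w[0]-w[1],'centre',ctr,'rel tcp',ctr-t[:2])
E
python3 - <<'E'
from held import *
held(126,158.9)
E
```

```text
tcp [ 434.8 -101.8  125.3] zt 157.5275547524431 yaws 2.1111128528202108 2.0419216277907113 1.9404190807356592 width 61.03245316795325 centre [ 436.  -102.1] rel tcp [ 1.2 -0.4]
```

{"op": "drive_tool", "data": {"plan": "0.001 0.001 -0.025 0 0 0 255; 0.001 0.001 -0.05 0 0 0 255; 0.001 0.001 -0.07 0 0 0 255; 0.001 0.001 -0.085 0 0 0 255; 0.001 0.001 -0.093 0 0 0 255"}}

```text
time_s: 4.95
tcp_pos: [434.7, -100.2, 30.5]
orientation: [2.259, -2.181, -0.003]
wrist_force: [-1.0, 0.6, -5.2]
gripper_width: 61.1
```

{"op": "drive_tool", "data": {"plan": "0 0 -0.002 0 0 0 255; 0 0 -0.004 0 0 0 255; 0 0 -0.005 0 0 0 255; 0 0 -0.005 0 0 0 255"}}

```text
time_s: 5.28
tcp_pos: [435.8, -100.2, 27.8]
orientation: [-2.26, 2.181, -0.001]
wrist_force: [-0.3, -0.4, -4.1]
gripper_width: 60.8
```

Run:
```python
from held import *
held(126,60,'h2')
held(126,60,'h3')
```

```text
tcp [ 435.8 -100.2   27.8] zt 60.13779094631954 yaws 2.1757305714885007 2.083128538461005 2.2711567240776263 width 61.110471589922966 centre [ 437.4 -100.6] rel tcp [ 1.5 -0.4]
tcp [ 435.8 -100.2   27.9] zt 60.198789479186644 yaws 2.061773194492344 2.147043240963487 2.150347664298971 width 61.101370240485025 centre [ 437.4 -100.6] rel tcp [ 1.6 -0.4]
```

{"op": "drive_tool", "data": {"plan": "-0.001 0 -0.001 0 0 0 255; -0.001 0 -0.002 0 0 0 255; -0.001 0 -0.002 0 0 0 255"}}

```text
time_s: 5.63
tcp_pos: [435.6, -100.2, 27.5]
orientation: [-2.26, 2.18, -0.004]
wrist_force: [-13.0, 3.7, 51.3]
gripper_width: 61.1
```

{"op": "drive_tool", "data": {"plan": "0 0 0.001 0 0 0 255; 0 0 0.001 0 0 0 255; 0 0 0.001 0 0 0 150; 0 0 0.001 0 0 0 80; 0 0 0.001 0 0 0 0"}}

```text
time_s: 6.05
tcp_pos: [435.0, -100.2, 27.1]
orientation: [-2.26, 2.181, -0.002]
wrist_force: [-0.7, 0.9, -0.1]
gripper_width: 71.6
```

{"op": "drive_tool", "data": {"plan": "0 0 0 0 0 0 0; 0 0 0 0 0 0 0; 0 0 0.02 0 0 0 0; 0 0 0.05 0 0 0 0; 0 0 0.08 0 0 0 0"}}

```text
time_s: 6.47
tcp_pos: [433.7, -99.9, 106.8]
orientation: [2.26, -2.181, -0.003]
wrist_force: [0.1, -0.0, 0.6]
gripper_width: 85.3
```

{"op": "drive_tool", "data": {"plan": "0 0 0.03 0 0 0 0; 0 0 0.06 0 0 0 0; 0 0 0.06 0 0 0 0"}}

```text
time_s: 6.72
tcp_pos: [436.6, -100.5, 171.2]
orientation: [-2.258, 2.179, -0.009]
wrist_force: [1.2, -0.4, 0.8]
gripper_width: 85.5
```

Run:
```python
from wm import *
wm('d',60,at=(436,-101),names=('wrist','scene','side'))
wm('e',20,at=(436,-101),names=('wrist','scene','side'))
```

```text
tcp [ 436.6 -100.5  171.2] yaw -87.96 w 85.5 f [ 1.2 -0.4  0.8] t 6.7167
wrist 12912 zmed 59.918555233495724 rect [ 437.2 -100.5] 126.09623718261719 62.18266677856445 2.074765682220459 mean [ 441.2 -100.4   59.9]
scene 776 zmed 60.01924132598316 rect [439.8 -99.7] 128.1488494873047 63.47195053100586 2.269134998321533 mean [ 444.2 -101.4   60. ]
side 863 zmed 60.54308556471415 rect [436.9 -98.3] 127.56317138671875 66.4925765991211 0.7839140892028809 mean [435.2 -96.6  60.5]
tcp [ 434.2 -100.1  166.2] yaw -87.96 w 85.1 f [-0.6  0.7 -0.7] t 6.8667
wrist 3122 zmed 19.586433759152925 rect [ 436.7 -149.1] 128.66261291503906 18.48533821105957 2.322486162185669 mean [ 440.6 -148.6   19.6]
scene 522 zmed 19.487515382259687 rect [ 437.2 -102.6] 133.12530517578125 111.33615112304688 2.705105781555176 mean [ 452.7 -129.6   19.6]
side 499 zmed 20.058060752018378 rect [ 435.2 -100.3] 130.55030822753906 116.232421875 2.213545083999634 mean [422.6 -69.4  20. ]
```

View pics/dwrist.png

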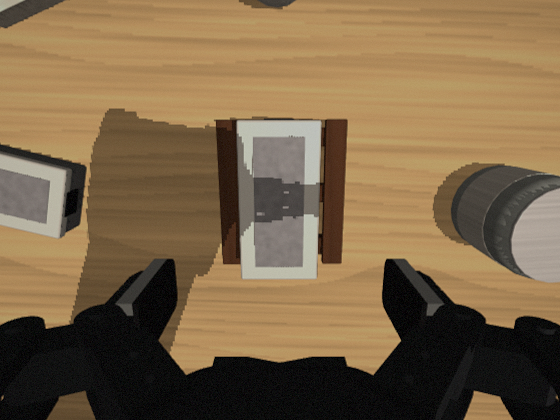

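Run:
```python
from wm import *
c=get('wrist'); X=cloud(c); Z=X[...,2]
m=(abs(Z-20)<4)&(np.linalg.norm(X[...,:2]-[436,-101],axis=2)<90)
P=X[m]; print(rect(P))
b=rect(X[(abs(Z-60)<4)&(np.linalg.norm(X[...,:2]-[436,-101],axis=2)<90)]);print(b)
```

```text
(array([ 434.7, -103.1]), 129.5028839111328, 110.47924041748047, 2.1278350353240967)
(array([ 437. , -100.6]), 125.9997329711914, 62.16680145263672, 2.063416004180908)
```

Box 1 is square to the stand but about 2–3 mm off centre in x and y, which all three cameras agree on. I'll regrip and nudge it.

{"op": "drive_tool", "data": {"plan": "0 0 -0.035 0 0 0 0; 0 0 -0.07 0 0 0 0; 0 0 -0.1 0 0 0 0; 0 0 -0.125 0 0 0 0; 0 0 -0.138 0 0 0 0"}}

```text
time_s: 7.48
tcp_pos: [432.5, -99.7, 25.0]
orientation: [2.259, -2.18, -0.006]
wrist_force: [-1.4, 0.2, 0.4]
gripper_width: 85.0
```

{"op": "drive_tool", "data": {"plan": "0 0 0 0 0 0 0; 0 0 0 0 0 0 100; 0 0 0 0 0 0 255; 0 0 0 0 0 0 255; 0 0 0.001 0 0 0 255"}}

```text
time_s: 7.9
tcp_pos: [434.7, -100.2, 30.1]
orientation: [-2.26, 2.181, -0.001]
wrist_force: [-0.2, 0.1, -4.3]
gripper_width: 60.9
```

{"op": "drive_tool", "data": {"plan": "0 -0.001 0.002 0 0 0 255; -0.001 -0.002 0.002 0 0 0 255; -0.002 -0.0025 0.002 0 0 0 255; -0.002 -0.0025 0.002 0 0 0 255; -0.002 -0.0025 0.002 0 0 0 255"}}

```text
time_s: 8.32
tcp_pos: [432.2, -102.7, 31.3]
orientation: [2.261, -2.182, -0.0]
wrist_force: [-0.8, -0.6, -3.9]
gripper_width: 60.9
```

Run:
```python
from held import *
held(126,61,'h4')
held(126,61,'h5')
```

```text
tcp [ 432.2 -102.7   31.3] zt 61.92024436096496 yaws 1.833629788319599 2.0159179830886975 2.1107839507744606 width 61.16474184024895 centre [ 434.4 -103. ] rel tcp [ 2.1 -0.3]
tcp [ 432.3 -102.6   31.3] zt 61.89231770926213 yaws 1.8672416772079858 2.13033813778372 2.054330836719044 width 61.17422381319699 centre [ 434.5 -102.9] rel tcp [ 2.1 -0.3]
```

{"op": "drive_tool", "data": {"plan": "0 0 -0.001 0 0 0 255; 0 0 -0.002 0 0 0 255; 0 0 -0.002 0 0 0 255; 0 0 -0.002 0 0 0 150; 0 0 -0.002 0 0 0 0"}}

```text
time_s: 8.83
tcp_pos: [432.5, -102.6, 29.3]
orientation: [-2.261, 2.181, -0.0]
wrist_force: [0.0, -0.9, -0.0]
gripper_width: 71.6
```

{"op": "drive_tool", "data": {"plan": "0 0 0 0 0 0 0; 0 0 0 0 0 0 0; 0 0 0.03 0 0 0 0; 0 0 0.07 0 0 0 0; 0 0 0.11 0 0 0 0"}}

```text
time_s: 9.25
tcp_pos: [431.6, -102.3, 140.2]
orientation: [2.26, -2.181, -0.003]
wrist_force: [1.4, -0.9, 0.0]
gripper_width: 85.5
```

{"op": "drive_tool", "data": {"plan": "0 0.03 0.02 0 0 7 0; 0 0.07 0.03 0 0 14 0; 0 0.11 0.03 0 0 21 0; 0 0.15 0.03 0 0 28 0; 0 0.19 0.03 0 0 35 0"}}

```text
time_s: 9.67
tcp_pos: [432.1, 89.2, 169.8]
orientation: [-2.815, 1.393, -0.002]
wrist_force: [1.8, -0.4, -0.4]
gripper_width: 85.5
```

Run:
```python
from wm import *
wm('f',60,at=(436,-101),names=('scene','side'))
wm('f',20,at=(436,-101),names=('scene','side'))
wm('g',36,at=(435,126),names=('wrist','scene','side'))
```

```text
tcp [432.1  89.2 169.8] yaw -52.64 w 85.5 f [ 1.8 -0.4 -0.4] t 9.6667
scene 779 zmed 59.966757435682894 rect [ 436.6 -101.7] 131.25970458984375 64.40747833251953 1.963902473449707 mean [ 441.3 -104.    59.8]
side 855 zmed 60.63141700039273 rect [ 434.6 -101.5] 126.96173095703125 68.30426788330078 0.9395346641540527 mean [432.8 -98.9  60.6]
tcp [432.   92.9 169.7] yaw -52.24 w 85.6 f [ 0.5 -1.8 -0.2] t 9.7667
scene 525 zmed 19.664061697813736 rect [ 436.9 -102.7] 132.57826232910156 111.11250305175781 2.048292875289917 mean [ 455.1 -127.9   19.6]
side 495 zmed 20.270021993408136 rect [ 435.8 -100.2] 130.6574249267578 114.75344848632812 2.293349027633667 mean [424.6 -67.5  20.2]
tcp [432.2  88.1 169.2] yaw -52.87 w 85.8 f [-0.7 -0.9 -0.6] t 9.8667
wrist 8612 zmed 35.89068045705022 rect [433.2 125.2] 93.71492767333984 62.27582550048828 77.5640869140625 mean [434.6 126.5  35.9]
scene 416 zmed 35.75310180509234 rect [435.9 125.3] 93.6319808959961 64.02069854736328 76.22346496582031 mean [438.3 122.4  35.7]
side 844 zmed 36.750688793380164 rect [434.4 126.7] 94.17032623291016 64.74888610839844 78.10968780517578 mean [433.2 128.8  36.6]
```

{"op": "drive_tool", "data": {"plan": "0 0.01 0 0 0 7 0; 0 0.02 -0.01 0 0 14 0; 0 0.03 -0.02 0 0 21 0; 0 0.037 -0.03 0 0 28 0; 0.001 0.037 -0.03 0 0 35 0"}}

```text
time_s: 10.43
tcp_pos: [432.6, 124.4, 137.8]
orientation: [3.104, -0.482, -0.003]
wrist_force: [0.1, -0.7, 0.3]
gripper_width: 85.5
```

{"op": "drive_tool", "data": {"plan": "0 0 0 0 0 5 0; 0 0 0 0 0 5 0"}}

```text
time_s: 10.6
tcp_pos: [433.5, 123.4, 139.0]
orientation: [3.122, -0.351, -0.001]
wrist_force: [-0.2, -0.3, 0.2]
gripper_width: 85.4
```

Run:
```python
from wm import *
wm('i',36,at=(435,126),names=('wrist',))
```

```text
tcp [433.5 123.4 139. ] yaw -12.82 w 85.4 f [-0.2 -0.3  0.2] t 10.6
wrist 10055 zmed 35.907430393230555 rect [433.2 125.8] 92.45166015625 62.216487884521484 77.61018371582031 mean [433.7 128.1  35.9]
```

View pics/iwrist.png

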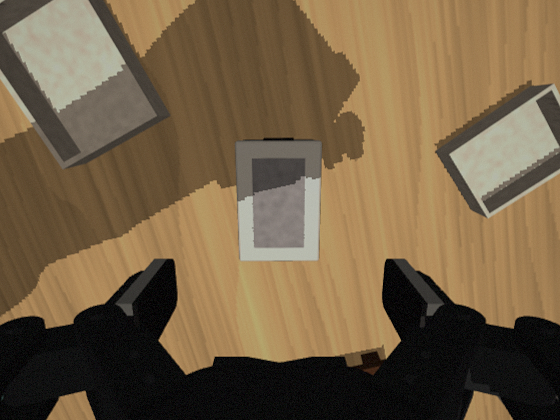

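The short box is at (237–321, 140–262), aligned and between the jaws. Descending.

{"op": "drive_tool", "data": {"plan": "0 0.002 -0.035 0 0 0.4 0; 0 0.002 -0.07 0 0 0.4 0; 0 0.002 -0.1 0 0 0.4 0; 0 0.002 -0.12 0 0 0.4 0; 0 0.002 -0.133 0 0 0.4 0"}}

```text
time_s: 11.07
tcp_pos: [432.5, 125.4, 4.2]
orientation: [3.121, -0.352, -0.003]
wrist_force: [-0.2, -0.3, 0.3]
gripper_width: 85.5
```

{"op": "drive_tool", "data": {"plan": "0 0 0 0 0 0 0; 0 0 0 0 0 0 100; 0 0 0 0 0 0 255; 0 0 0 0 0 0 255; 0 0 0 0 0 0 255"}}

```text
time_s: 11.48
tcp_pos: [434.1, 126.4, 7.5]
orientation: [-3.122, 0.346, -0.003]
wrist_force: [-3.4, -1.2, 9.4]
gripper_width: 61.1
```

{"op": "drive_tool", "data": {"plan": "0 0 0.01 0 0 0 255; 0 0 0.035 0 0 0 255; 0 0 0.065 0 0 0 255; 0 0 0.095 0 0 0 255; 0 0 0.115 0 0 0 255"}}

```text
time_s: 11.9
tcp_pos: [433.9, 126.7, 124.9]
orientation: [-3.122, 0.344, -0.004]
wrist_force: [0.9, 0.5, -2.2]
gripper_width: 61.1
```

{"op": "drive_tool", "data": {"plan": "0 -0.01 0.01 0 0 -5 255; 0 -0.03 0.02 0 0 -12 255; 0 -0.055 0.02 0 0 -19 255; 0 -0.08 0.02 0 0 -26 255; 0 -0.105 0.02 0 0 -33 255"}}

```text
time_s: 12.32
tcp_pos: [433.3, 20.4, 142.8]
orientation: [-2.892, 1.225, -0.003]
wrist_force: [0.8, 0.5, -2.2]
gripper_width: 60.9
```

{"op": "drive_tool", "data": {"plan": "0 -0.03 0 0 0 -7 255; 0 -0.06 0 0 0 -14 255; 0 -0.085 0 0 0 -21 255; 0 -0.105 0 0 0 -28 255; 0 -0.12 0 0 0 -35 255"}}

```text
time_s: 12.73
tcp_pos: [433.2, -100.4, 142.6]
orientation: [-2.388, 2.04, -0.002]
wrist_force: [0.6, -0.8, -1.9]
gripper_width: 61.0
```

{"op": "drive_tool", "data": {"plan": "0 -0.002 0 0 0 -5 255; 0 -0.002 0 0 0 -7.4 255; 0 -0.002 0 0 0 -7.4 255; 0 -0.002 0 0 0 -7.4 255"}}

```text
time_s: 13.07
tcp_pos: [433.4, -100.4, 142.1]
orientation: [-2.262, 2.179, -0.001]
wrist_force: [0.1, 0.1, -2.4]
gripper_width: 61.0
```

Run:
```python
from held import *
z=arm.sense()['tcp_pos'][2]; 
held(92,z+29,'j1',tol=8)
held(92,z+29,'j2',tol=8)
wm('j',60,at=(436,-101),names=('wrist','scene','side'))
```

```text
Traceback (most recent call last):
  File "held.py", line 15, in held
    u=np.flatnonzero(C[r]); Lp.append(X[r,u[0]]);Rp.append(X[r,u[-1]])
                                          ~^^^
IndexError: index 0 is out of bounds for axis 0 with size 0
```

```bash
sed -i 's/m\[260:\]=False/m[300:]=False/; s/rows=np.arange(150,235)/r0=np.flatnonzero(C[:,280])[0]; rows=np.arange(r0+8,min(r0+90,258))/' held.py
python3 - <<'E'
from held import *
z=arm.sense()['tcp_pos'][2]; 
held(92,z+29,'j1',tol=8)
held(92,z+29,'j2',tol=8)
wm('j',60,at=(436,-101),names=('wrist','scene','side'))
E
```

```text
tcp [ 433.4 -100.4  142. ] zt 170.3525984399478 yaws 2.120236372418149 2.216273961203161 2.294196584835133 width 61.14888458578616 centre [ 432.8 -100.8] rel tcp [-0.7 -0.4]
tcp [ 433.4 -100.3  141.8] zt 170.1607417158421 yaws 2.1116990277268446 2.3868826547454876 2.247901334718637 width 61.14039766110177 centre [ 432.7 -100.8] rel tcp [-0.7 -0.5]
tcp [ 433.4 -100.4  141.6] yaw -87.86 w 61.1 f [-0.6  1.  -2.1] t 13.2167
wrist 4674 zmed 59.85822500434887 rect [ 481.9 -101.1] 62.251976013183594 32.02861022949219 -87.57903146743774 mean [ 481.8 -101.1   59.8]
scene 773 zmed 59.96503336813305 rect [ 436.2 -102.8] 130.0760498046875 63.522422790527344 0.7399719953536987 mean [ 441.5 -104.    59.9]
side 879 zmed 60.66886838477478 rect [ 434.8 -101.8] 126.65996551513672 65.99327087402344 2.4485881328582764 mean [432.8 -98.9  60.5]
```

View pics/j2.png

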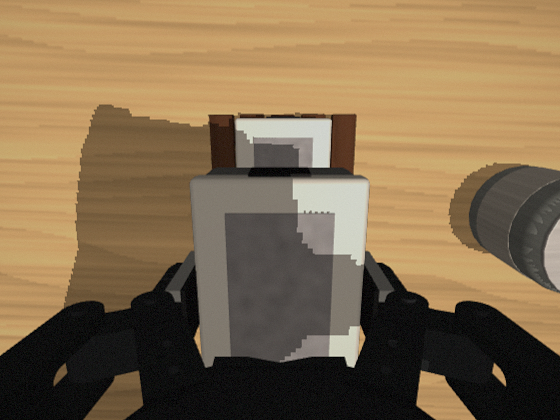

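{"op": "drive_tool", "data": {"plan": "0.002 -0.002 -0.02 0 0 0 255; 0.002 -0.002 -0.04 0 0 0 255; 0.002 -0.002 -0.056 0 0 0 255; 0.002 -0.002 -0.066 0 0 0 255; 0.002 -0.002 -0.07 0 0 0 255"}}

```text
time_s: 13.78
tcp_pos: [434.7, -102.4, 70.0]
orientation: [2.26, -2.18, -0.003]
wrist_force: [-0.4, 0.2, -1.8]
gripper_width: 61.1
```

{"op": "drive_tool", "data": {"plan": "0 0 0 0 0 0 255; 0 0 0 0 0 0 255"}}

```text
time_s: 13.95
tcp_pos: [435.7, -102.6, 71.7]
orientation: [-2.261, 2.181, -0.0]
wrist_force: [0.5, 0.4, -1.8]
gripper_width: 60.8
```

Run:
```python
from held import *
held(92,98,'k1',tol=8)
held(92,98,'k2',tol=8)
wm('k',60,at=(436,-101),tol=2.5)
```

```text
tcp [ 435.7 -102.6   71.7] zt 100.08991633400005 yaws 1.992385441354738 2.0337934331194365 2.0248983902241977 width 61.12210802164502 centre [ 435. -103.] rel tcp [-0.7 -0.4]
tcp [ 435.9 -102.6   72. ] zt 100.35944890537223 yaws 1.9022535706936425 2.072460146213854 2.051046656913866 width 61.08925758567257 centre [ 435.2 -103. ] rel tcp [-0.7 -0.4]
tcp [ 435.8 -102.7   72. ] yaw -87.96 w 60.5 f [ 0.9  0.6 -2.7] t 14.05
wrist 5732 zmed 59.74907754915827 rect [ 487.2 -100.9] 61.83321762084961 19.134410858154297 -88.06051254272461 mean [ 487.8 -101.    59.7]
```

{"op": "drive_tool", "data": {"plan": "-0.0005 0 -0.002 0 0 0 255; -0.0005 0 -0.0035 0 0 0 255; -0.0005 0 -0.004 0 0 0 255; -0.0005 0 -0.004 0 0 0 255"}}

```text
time_s: 14.43
tcp_pos: [434.9, -102.6, 67.6]
orientation: [-2.261, 2.181, -0.0]
wrist_force: [-3.5, -0.0, 7.3]
gripper_width: 61.1
```

{"op": "drive_tool", "data": {"plan": "0 0 0 0 0 0 200; 0 0 0 0 0 0 120; 0 0 0 0 0 0 0; 0 0 0 0 0 0 0; 0 0 0 0 0 0 0"}}

```text
time_s: 14.85
tcp_pos: [435.0, -102.6, 67.3]
orientation: [-2.261, 2.181, -0.0]
wrist_force: [-0.5, -0.5, 0.1]
gripper_width: 85.5
```

{"op": "drive_tool", "data": {"plan": "0 0 0.02 0 0 0 0; 0 0 0.05 0 0 0 0; 0 0 0.08 0 0 0 0; 0 0 0.11 0 0 0 0; 0 0 0.13 0 0 0 0"}}

```text
time_s: 15.27
tcp_pos: [435.3, -102.7, 199.9]
orientation: [-2.26, 2.181, -0.003]
wrist_force: [0.3, -0.3, 1.3]
gripper_width: 85.2
```

Run:
```python
from wm import *
wm('l',96,at=(436,-101),names=('wrist','scene','side'))
wm('l2',60,at=(436,-101),names=('wrist',))
c=get('wrist'); X=cloud(c); Z=X[...,2]
m=(abs(Z-60)<4)&(np.linalg.norm(X[...,:2]-[436,-101],axis=2)<90)
print(rect(X[m]))
```

```text
tcp [ 435.3 -102.7  199.9] yaw -87.95 w 85.2 f [ 0.3 -0.3  1.3] t 15.2667
wrist 9906 zmed 95.91712874577182 rect [ 434.3 -103. ] 92.50215148925781 62.08503341674805 2.1225106716156006 mean [ 436.5 -103.    95.9]
scene 574 zmed 95.97133237645787 rect [ 437.  -102.5] 94.66817474365234 64.6183853149414 2.7725768089294434 mean [ 440.5 -104.3   95.8]
side 652 zmed 96.63118936504503 rect [ 434.2 -100.8] 93.05264282226562 68.03678131103516 2.911463737487793 mean [432.8 -98.9  96.6]
tcp [ 435.6 -102.7  198.5] yaw -87.96 w 85.3 f [ 0.3 -0.2 -0.5] t 15.4167
wrist 1820 zmed 59.70071715633674 rect [ 488.  -101.1] 61.91392135620117 19.712432861328125 -88.03397059440613 mean [ 488.2 -101.    59.7]
(array([ 487.8, -101. ]), 62.021141052246094, 19.549518585205078, -87.81428456306458)
```

View pics/lwrist.png

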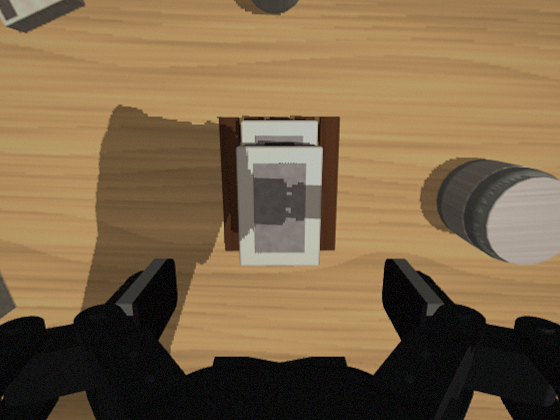

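The short box sits centred on the long one (434.3, −103.0 against roughly 434.7, −102.9). Next is the tray.

{"op": "drive_tool", "data": {"plan": "0.02 0.026 0 0 0 3 0; 0.045 0.056 0 0 0 6 0; 0.07 0.086 0 0 0 12 0; 0.095 0.116 -0.01 0 0 18 0; 0.115 0.142 -0.02 0 0 22 0"}}

```text
time_s: 15.93
tcp_pos: [550.9, 41.8, 175.9]
orientation: [-2.641, 1.701, 0.002]
wrist_force: [0.6, -1.1, -0.0]
gripper_width: 85.5
```

{"op": "drive_tool", "data": {"plan": "0.02 0.026 -0.01 0 0 0 0; 0.045 0.056 -0.03 0 0 0 0; 0.062 0.076 -0.04 0 0 0 0; 0.068 0.082 -0.04 0 0 0 0; 0.068 0.082 -0.04 0 0 0 0"}}

```text
time_s: 16.35
tcp_pos: [617.5, 123.6, 134.6]
orientation: [2.637, -1.706, -0.005]
wrist_force: [-0.1, -0.8, -0.1]
gripper_width: 85.2
```

Run:
```python
from wm import *
wm('m',24,at=(617,121),tol=6,r=75,names=('wrist','scene','side'))
```

```text
tcp [617.5 123.6 134.6] yaw -65.8 w 85.2 f [-0.1 -0.8 -0.1] t 16.35
wrist 1812 zmed 23.424281377420655 rect [615.5 119.9] 84.58485412597656 62.14628982543945 23.642091751098633 mean [615.2 119.5  23. ]
scene 237 zmed 22.47729576612494 rect [617.9 120.4] 85.25943756103516 66.28352355957031 23.380321502685547 mean [619.6 119.1  22.1]
side 239 zmed 23.0247662200793 rect [617.2 121.3] 86.46182250976562 67.87166595458984 23.854108810424805 mean [616.5 122.2  22.9]
```

View pics/mwrist.png

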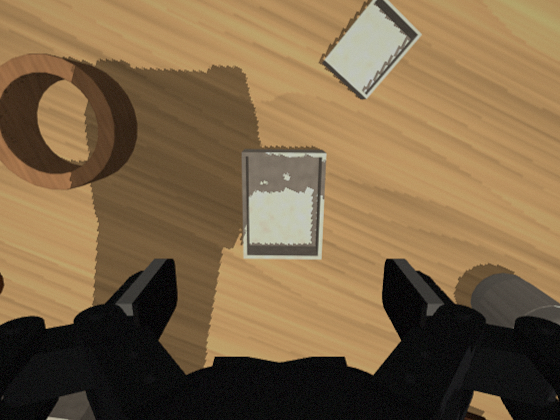

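The tray is at (243–326, 150–259), with walls visible and floor up. The smaller tray is at (371,48) and the tape ring at (55,120); both are clear of the fingers.

{"op": "drive_tool", "data": {"plan": "-0.002 -0.0035 -0.035 0 0 -0.5 0; -0.002 -0.0035 -0.07 0 0 -0.5 0; -0.002 -0.0035 -0.1 0 0 -0.5 0; -0.002 -0.0035 -0.12 0 0 -0.5 0; -0.002 -0.0035 -0.127 0 0 -0.5 0"}}

```text
time_s: 16.92
tcp_pos: [613.9, 116.1, 7.7]
orientation: [2.624, -1.722, -0.004]
wrist_force: [0.2, -0.6, 0.6]
gripper_width: 85.8
```

{"op": "drive_tool", "data": {"plan": "0 0 0 0 0 0 0; 0 0 0 0 0 0 80; 0 0 0 0 0 0 160; 0 0 0 0 0 0 255; 0 0 0 0 0 0 255"}}

```text
time_s: 17.33
tcp_pos: [616.9, 117.9, 12.7]
orientation: [-2.626, 1.721, -0.003]
wrist_force: [-5.2, -1.4, 13.7]
gripper_width: 60.2
```

{"op": "drive_tool", "data": {"plan": "0 0 0 0 0 0 255; 0 0 0.01 0 0 0 255; 0 0 0.03 0 0 0 255; 0 0 0.055 0 0 0 255; 0 0 0.08 0 0 0 255"}}

```text
time_s: 17.75
tcp_pos: [615.9, 117.9, 92.5]
orientation: [-2.628, 1.721, -0.001]
wrist_force: [-0.5, 0.3, -0.2]
gripper_width: 60.0
```

Run:
```python
from wm import *
wm('n',105,at=(615,120),tol=12,r=75,names=('wrist','scene'))
```

```text
tcp [615.9 117.9  92.5] yaw -66.45 w 60.0 f [-0.5  0.3 -0.2] t 17.75
wrist 9263 zmed 102.93137365513309 rect [615.6 117.5] 87.49323272705078 84.89701843261719 -66.2182788848877 mean [617.8 118.5 102.5]
scene 505 zmed 103.33215350376571 rect [621.9 114.5] 85.22757720947266 79.1527099609375 23.957855224609375 mean [627.9 114.8 103.2]
```

View pics/nwrist.png

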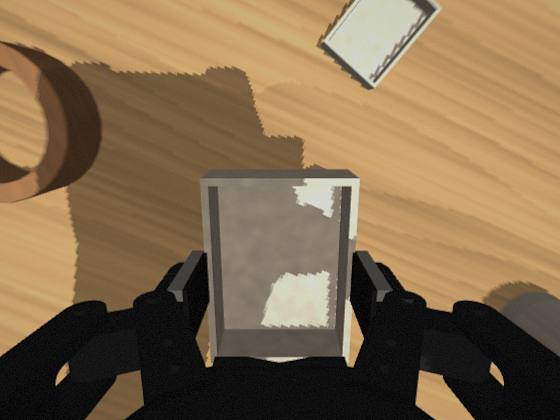

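View pics/nscene.png

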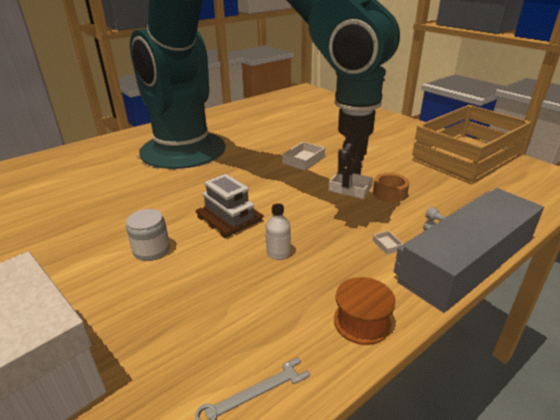

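Scene picture: the tray is held level above its spot near (350,185), and the stack at (228,203) is neat. Carrying it over.

{"op": "drive_tool", "data": {"plan": "0 0 0.02 0 0 0 255; -0.012 -0.014 0.045 0 0 -3 255; -0.03 -0.037 0.065 0 0 -8 255; -0.05 -0.061 0.075 0 0 -14 255; -0.07 -0.085 0.075 0 0 -20 255"}}

```text
time_s: 18.27
tcp_pos: [546.1, 32.2, 168.3]
orientation: [-2.281, 2.155, -0.004]
wrist_force: [0.7, -0.1, -1.1]
gripper_width: 60.2
```

{"op": "drive_tool", "data": {"plan": "-0.02 -0.024 0 0 0 -1.5 255; -0.04 -0.049 0 0 0 -1.5 255; -0.06 -0.073 0 0 0 -1.5 255; -0.078 -0.095 0 0 0 -1.5 255; -0.09 -0.11 0 0 0 -1.5 255"}}

```text
time_s: 18.68
tcp_pos: [454.1, -79.0, 166.0]
orientation: [-2.259, 2.183, -0.001]
wrist_force: [0.6, -0.5, -1.7]
gripper_width: 59.8
```

{"op": "drive_tool", "data": {"plan": "-0.012 -0.015 0 0 0 0 255; -0.02 -0.026 0 0 0 0 255; -0.022 -0.026 0 0 0 0 255; -0.022 -0.026 0 0 0 0 255"}}

```text
time_s: 19.02
tcp_pos: [433.6, -103.3, 165.9]
orientation: [-2.259, 2.182, -0.001]
wrist_force: [0.8, 0.7, -0.9]
gripper_width: 59.3
```

```bash
cat > tray.py <<'E'
from wm import *
def tray(fn,dz=11,tol=3,L=84):
    s=arm.sense(); c=get('wrist',fn); X=cloud(c); Z=X[...,2]; t=s['tcp_pos']
    g=c['frame'].astype(int); bright=np.ones(Z.shape,bool)
    m=(abs(Z-(t[2]+dz))<tol); m[245:]=False; m[:,:150]=False; m[:,410:]=False
    P=X[m]; print('tcp',t,'ztop',np.median(P[:,2]))
    # top rim far edge and side edges
    r0=[np.flatnonzero(m[:,u]) for u in range(225,335)]; F=np.array([X[r[0],u] for r,u in zip(r0,range(225,335)) if len(r)])
    rows=[r for r in range(190,240) if m[r].sum()>3]
    Lp=np.array([X[r,np.flatnonzero(m[r])[0]] for r in rows]);Rp=np.array([X[r,np.flatnonzero(m[r])[-1]] for r in rows])
    yl=np.degrees(np.arctan(np.polyfit(Lp[:,0],Lp[:,1],1)[0]));yr=np.degrees(np.arctan(np.polyfit(Rp[:,0],Rp[:,1],1)[0]));yf=-np.degrees(np.arctan(np.polyfit(F[:,1],F[:,0],1)[0]))
    yaw=np.radians(np.median([yl,yr,yf])); d=np.array([np.cos(yaw),np.sin(yaw)]);n=np.array([-d[1],d[0]])
    ctr=d*(np.median(F[:,:2]@d)-L/2)+n*(np.median(Lp[:,:2]@n)+np.median(Rp[:,:2]@n))/2
    print('yaws',yl,yr,yf,'w',np.median(Lp[:,:2]@n)-np.median(Rp[:,:2]@n),'ctr',ctr,'z far',np.median(F[:,2]),'zL',np.median(Lp[:,2]),'zR',np.median(Rp[:,2]),'pitch',np.polyfit(Lp[:,0],Lp[:,2],1)[0],np.polyfit(Rp[:,0],Rp[:,2],1)[0])
E
python3 - <<'E'
from tray import *
tray('o1'); tray('o2')
wm('o',96,at=(434,-103),tol=3)
E
```

```text
tcp [ 433.6 -103.3  165.9] ztop 176.68421590366265
yaws 1.9094864409825092 2.1226528729850913 1.9060480560814483 w 61.55356897774993 ctr [ 433.4 -103.7] z far 175.4949635609073 zL 176.78223671607154 zR 176.74608570002846 pitch -0.0055146093351160505 0.00547449017033801
tcp [ 434.1 -102.7  165.8] ztop 176.59286563068542
yaws 1.9535477070223743 2.1279804013004653 2.009752742146963 w 61.60563293918375 ctr [ 433.9 -103.1] z far 175.33765013820926 zL 176.6062303727413 zR 176.65637689608695 pitch -0.004702549150646191 0.009841214629228984
tcp [ 434.4 -102.5  165.7] yaw -87.92 w 59.9 f [ 0.4  0.4 -1.3] t 19.1167
wrist 2044 zmed 95.59291881393834 rect [ 473.9 -101.5] 61.80216598510742 12.822744369506836 -87.97143840789795 mean [ 473.7 -101.6   95.5]
```

View pics/owrist.png

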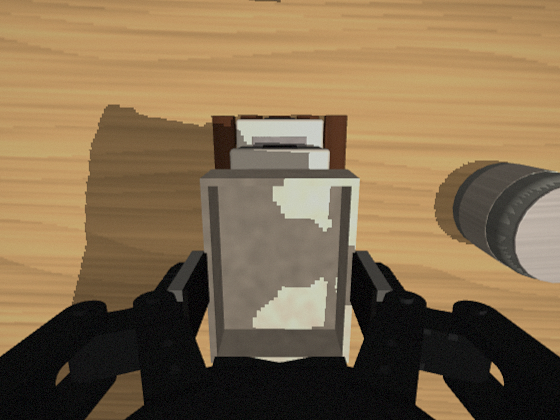

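Tray centre is (434, −103) and level, matching the short box. Lowering about 56 mm.

{"op": "drive_tool", "data": {"plan": "0 0 -0.015 0 0 0 255; 0 0 -0.03 0 0 0 255; 0 0 -0.042 0 0 0 255; 0 0 -0.05 0 0 0 255; 0 0 -0.053 0 0 0 255"}}

```text
time_s: 19.58
tcp_pos: [433.7, -102.4, 111.2]
orientation: [2.261, -2.18, -0.002]
wrist_force: [-0.1, -0.1, -1.6]
gripper_width: 59.8
```

{"op": "drive_tool", "data": {"plan": "0 0 -0.001 0 0 0 255; 0 0 -0.002 0 0 0 255; 0 0 -0.003 0 0 0 255; 0 0 -0.003 0 0 0 255"}}

```text
time_s: 19.92
tcp_pos: [434.1, -103.1, 109.6]
orientation: [-2.26, 2.181, -0.001]
wrist_force: [-1.0, -0.2, -0.2]
gripper_width: 59.8
```

Run:
```python
from tray import *
tray('p1'); tray('p2')
```

```text
tcp [ 434.1 -103.1  109.6] ztop 120.33923368266902
yaws 2.0857032726162097 2.119104012674539 1.9958705993966468 w 61.6046035620368 ctr [ 433.9 -103.4] z far 119.01144115771575 zL 120.33293107249754 zR 120.41700882092319 pitch -0.014870718057798394 -0.0005279346431378544
tcp [ 434.1 -103.1  109.6] ztop 120.37128931905313
yaws 1.5376264208504025 2.089799190245626 2.019045123016023 w 61.607987488317974 ctr [ 433.8 -103.5] z far 118.96156862119162 zL 120.5075438655404 zR 120.40304040290435 pitch 0.026228236891524006 -0.0018923227131315994
```

Rim at z 120.4, so it is essentially in contact. Another millimetre, then release and go to the jar.

{"op": "drive_tool", "data": {"plan": "0 0 -0.0007 0 0 0 255; 0 0 -0.0007 0 0 0 255; 0 0 -0.0007 0 0 0 200; 0 0 -0.0007 0 0 0 120; 0 0 -0.0007 0 0 0 0"}}

```text
time_s: 20.43
tcp_pos: [433.9, -103.1, 108.6]
orientation: [-2.261, 2.181, -0.0]
wrist_force: [0.5, -0.3, 0.0]
gripper_width: 70.3
```

{"op": "drive_tool", "data": {"plan": "0 0 0 0 0 0 0; 0 0 0 0 0 0 0; 0 0 0.02 0 0 0 0; 0 0 0.05 0 0 0 0; 0 0 0.09 0 0 0 0"}}

```text
time_s: 20.85
tcp_pos: [432.5, -102.7, 198.0]
orientation: [2.259, -2.18, -0.006]
wrist_force: [0.7, -1.1, 1.2]
gripper_width: 85.5
```

{"op": "drive_tool", "data": {"plan": "0 0 0.02 0 0 0 0; 0 0 0.03 0 0 0 0; 0 0 0.03 0 0 0 0"}}

```text
time_s: 21.1
tcp_pos: [434.7, -103.3, 230.4]
orientation: [-2.259, 2.18, -0.004]
wrist_force: [0.6, -0.2, -0.1]
gripper_width: 85.4
```

Run:
```python
from wm import *
wm('q',120,at=(434,-103),tol=4,r=70,names=('wrist','scene','side'))
wm('q2',96,at=(434,-103),tol=3,r=70,names=('wrist',))
```

```text
tcp [ 434.7 -103.3  230.4] yaw -87.96 w 85.4 f [ 0.6 -0.2 -0.1] t 21.1
wrist 1707 zmed 119.51717895319871 rect [ 433.7 -103.5] 84.55789184570312 62.19416046142578 2.0939481258392334 mean [ 434.9 -103.5  119.3]
scene 193 zmed 118.87224462194763 rect [ 436.3 -102.9] 87.1475830078125 64.13394927978516 1.2857693433761597 mean [ 438.2 -103.9  118.7]
side 212 zmed 119.13022784641316 rect [ 435.2 -101.8] 86.35114288330078 68.43941497802734 3.068950653076172 mean [435.2 -99.9 119.2]
tcp [ 433.3 -102.9  227.4] yaw -87.95 w 85.7 f [-1.   0.1 -0.4] t 21.25
wrist 4403 zmed 98.39307388117692 rect [ 432.3 -103.5] 75.8309555053711 56.278255462646484 1.9186359643936157 mean [ 433.7 -103.5   98.3]
```

View pics/qwrist.png

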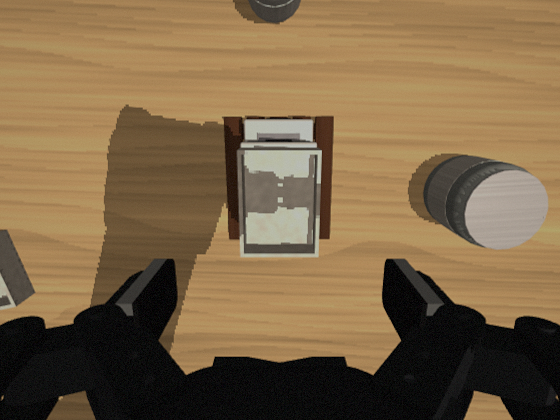

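The tray is centred (433.7, −103.5, yaw 2.1°), at (238–321, 148–257) in the wrist view. Now the jar.

{"op": "drive_tool", "data": {"plan": "0 0.03 0 0 0 5 0; 0 0.07 0 0 0 10 0; 0 0.11 0 0 0 15 0; 0.002 0.15 0 0 0 20 0; 0.004 0.19 -0.01 0 0 25 0"}}

```text
time_s: 21.72
tcp_pos: [437.7, 88.8, 218.7]
orientation: [-2.682, 1.635, -0.001]
wrist_force: [1.1, -0.8, -0.0]
gripper_width: 85.3
```

{"op": "drive_tool", "data": {"plan": "0 0.04 -0.01 0 0 5 0; 0 0.08 -0.02 0 0 10 0; 0.002 0.12 -0.03 0 0 15 0; 0.004 0.16 -0.04 0 0 20 0; 0.004 0.19 -0.05 0 0 25 0"}}

```text
time_s: 22.13
tcp_pos: [440.8, 280.0, 166.9]
orientation: [-2.974, 1.013, 0.003]
wrist_force: [-0.0, 0.6, 0.4]
gripper_width: 85.4
```

{"op": "drive_tool", "data": {"plan": "0 0.03 0 0 0 0 0; 0 0.052 0 0 0 0 0; 0 0.055 0 0 0 0 0; 0 0.055 0 0 0 0 0"}}

```text
time_s: 22.47
tcp_pos: [440.8, 333.0, 167.0]
orientation: [2.971, -1.018, -0.004]
wrist_force: [0.4, -0.3, -0.6]
gripper_width: 84.9
```

Run:
```python
from wm import *
wm('r',60,at=(443,332),tol=3,r=50,names=('wrist','scene','side'))
```

```text
tcp [440.8 333.  167. ] yaw -37.82 w 84.9 f [ 0.4 -0.3 -0.6] t 22.4667
wrist 1894 zmed 59.62327582340208 rect [440.9 332. ] 37.215919494628906 36.88156509399414 49.90098190307617 mean [441.1 332.6  59.6]
scene 63 zmed 59.306963531028714 rect [445.1 331.8] 37.448768615722656 32.492828369140625 63.65441131591797 mean [444.2 330.9  59.4]
side 210 zmed 60.17269327093453 rect [442.1 332.4] 37.48157501220703 34.76280212402344 -47.73600769042969 mean [441.3 333.2  60.2]
```

View pics/rwrist.png

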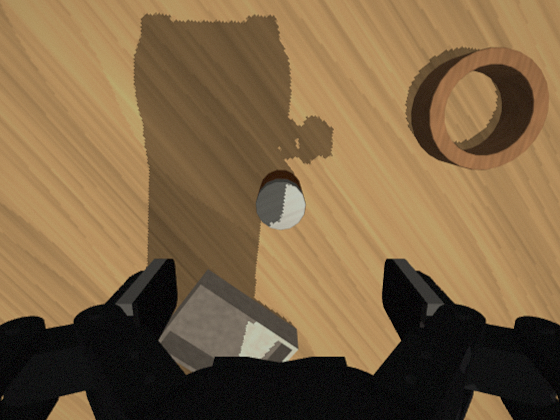

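The jar's lid is at (281,204), between the jaws, and the big tray (230,320) is well behind them.

{"op": "drive_tool", "data": {"plan": "0 0 -0.03 0 0 0 0; 0 0 -0.06 0 0 0 0; 0 0 -0.09 0 0 0 0; 0 0 -0.115 0 0 0 0; 0 0 -0.128 0 0 0 0"}}

```text
time_s: 23.03
tcp_pos: [441.2, 329.8, 37.9]
orientation: [2.967, -1.023, -0.003]
wrist_force: [0.0, -0.3, -0.4]
gripper_width: 85.3
```

{"op": "drive_tool", "data": {"plan": "0 0 0 0 0 0 0; 0 0 0 0 0 0 60; 0 0 0 0 0 0 110; 0 0 0 0 0 0 150; 0 0 0 0 0 0 255"}}

```text
time_s: 23.45
tcp_pos: [442.5, 332.2, 41.8]
orientation: [-2.969, 1.021, -0.002]
wrist_force: [-1.2, 1.0, 0.3]
gripper_width: 38.7
```

{"op": "drive_tool", "data": {"plan": "0 0 0 0 0 0 255; 0 0 0 0 0 0 255; 0 0 0 0 0 0 255; 0 0 0.01 0 0 0 255; 0 0 0.03 0 0 0 255"}}

```text
time_s: 23.87
tcp_pos: [441.0, 331.3, 70.1]
orientation: [2.969, -1.021, -0.003]
wrist_force: [-0.3, 0.1, -1.5]
gripper_width: 36.2
```

Run:
```python
from wm import *
wm('s',90,at=(441,332),tol=8,r=40,names=('wrist','side'))
```

```text
tcp [441.  331.3  70.1] yaw -37.95 w 36.2 f [-0.3  0.1 -1.5] t 23.8667
wrist 8026 zmed 87.96622588139225 rect [445.1 333.5] 50.623130798339844 44.602577209472656 -0.7841033935546875 mean [442.  332.3  88.3]
side 34 zmed 91.00520206625163 rect [422.  350.9] 19.682889938354492 9.676006317138672 51.626033782958984 mean [421.5 351.8  90.2]
```

View pics/sside.png

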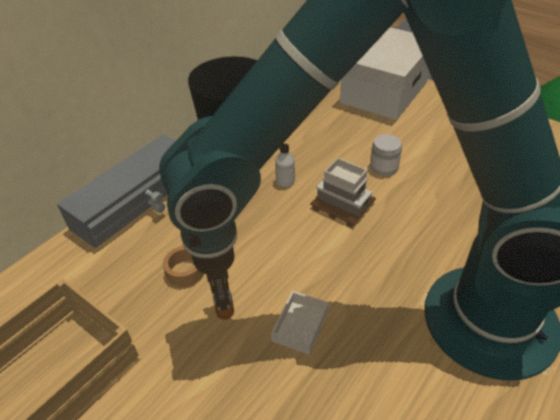

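View pics/swrist.png

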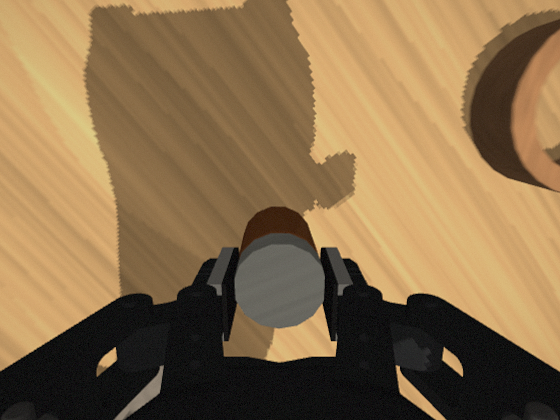

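The jar is held upright, with the lid a clean circle at (280,284). Raising and carrying it gently.

{"op": "drive_tool", "data": {"plan": "0 0 0.03 0 0 0 255; 0 0 0.06 0 0 0 255; 0 -0.01 0.09 0 0 -3 255; 0 -0.025 0.12 0 0 -7 255; 0 -0.045 0.135 0 0 -11 255"}}

```text
time_s: 24.38
tcp_pos: [442.1, 288.0, 209.1]
orientation: [-2.855, 1.302, -0.002]
wrist_force: [0.8, 0.2, -1.5]
gripper_width: 35.8
```

{"op": "drive_tool", "data": {"plan": "0 -0.025 0 0 0 -4 255; 0 -0.05 0 0 0 -8 255; 0 -0.08 0 0 0 -12 255; -0.002 -0.11 0 0 0 -16 255; -0.002 -0.14 0 0 0 -20 255"}}

```text
time_s: 24.8
tcp_pos: [439.3, 145.6, 205.9]
orientation: [-2.587, 1.782, -0.0]
wrist_force: [0.3, -0.4, -1.8]
gripper_width: 35.5
```

{"op": "drive_tool", "data": {"plan": "0 -0.03 0 0 0 -4 255; 0 -0.06 0 0 0 -8 255; 0 -0.09 0 0 0 -12 255; -0.002 -0.12 0 0 0 -16 255; -0.002 -0.15 0 0 0 -19 255"}}

```text
time_s: 25.22
tcp_pos: [437.2, -4.5, 205.9]
orientation: [-2.256, 2.185, -0.0]
wrist_force: [0.9, -0.1, -1.9]
gripper_width: 35.9
```

{"op": "drive_tool", "data": {"plan": "-0.001 -0.03 0 0 0 0 255; -0.002 -0.058 0 0 0 0 255; -0.003 -0.08 0 0 0 0 255; -0.003 -0.095 0 0 0 0 255; -0.003 -0.1 0 0 0 0 255"}}

```text
time_s: 25.63
tcp_pos: [434.4, -105.3, 205.8]
orientation: [2.258, -2.185, 0.001]
wrist_force: [-0.1, 0.9, -1.8]
gripper_width: 35.9
```

```bash
cat > jar.py <<'E'
from wm import *
def jar(fn):
    s=arm.sense(); c=get('wrist',fn); X=cloud(c); t=s['tcp_pos']
    Q=X[255:320,245:315].reshape(-1,3)
    A=np.c_[Q[:,:2]-Q[:,:2].mean(0),np.ones(len(Q))]; co=np.linalg.lstsq(A,Q[:,2],rcond=None)[0]
    zt=np.median(Q[:,2]); m=np.zeros(X.shape[:2],np.uint8); m[abs(X[...,2]-zt)<3]=1; m[:,:236]=0; m[:,325:]=0; m[:230]=0;m[335:]=0
    n,l=cv2.connectedComponents(m); m=(l==l[285,280])
    P=X[m]; (ce,r)=cv2.minEnclosingCircle(P[:,:2].astype(np.float32))
    # centre along width from rows mid
    print('tcp',t,'yaw',np.degrees(np.arctan2(*R.from_rotvec(s['orientation']).as_matrix()[[1,0],0])),'lid z',zt,'slope',co[:2]*100,'centre',ce,'r',r,'mean',P.mean(0),'f',s['wrist_force'],'w',s['gripper_width'])
E
python3 - <<'E'
from jar import *
jar('t1'); jar('t2')
wm('t',120,at=(434,-103),tol=4,r=70,names=('scene','side'))
E
```

```text
tcp [ 434.4 -105.3  205.8] yaw -88.11772238037678 lid z 223.59886815871477 slope [117.8   6.1] centre (432.7132263183594, -105.8933334350586) r 19.90878677368164 mean [ 434.3 -105.9  223.5] f [-0.1  0.9 -1.8] w 35.89181846726856
tcp [ 434.6 -104.9  205.8] yaw -88.0984268557678 lid z 223.55982082961032 slope [117.    6.2] centre (432.3997497558594, -105.5494384765625) r 20.081327438354492 mean [ 434.4 -105.5  223.5] f [-0.1 -1.3 -1.9] w 35.83196542769437
tcp [ 434.7 -103.5  205.7] yaw -88.03 w 35.5 f [ 0.1  0.3 -2. ] t 25.7333
scene 198 zmed 118.987478800393 rect [ 436.4 -102.2] 88.1368408203125 63.99211120605469 2.323801040649414 mean [ 437.7 -103.3  118.7]
side 210 zmed 119.39665294586388 rect [ 435.1 -102. ] 86.72180938720703 67.58863067626953 1.4615728855133057 mean [433.3 -99.4 119.4]
```

View pics/t1.png

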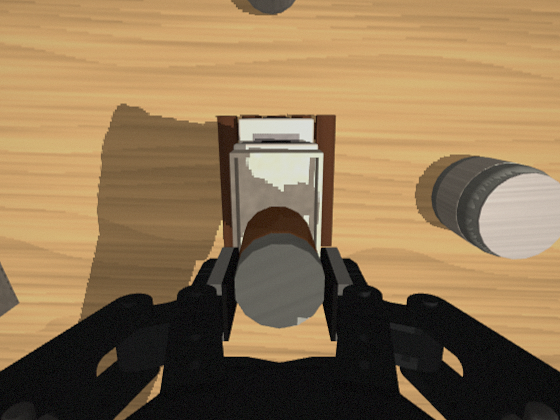

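View pics/tscene.png

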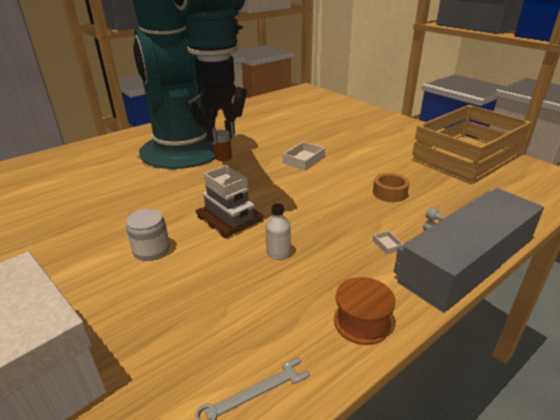

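Jar over the tray centre, upright. Underside is at about 163.5 and must reach 99, so I lower about 64 mm.

{"op": "drive_tool", "data": {"plan": "0 0 -0.015 0 0 0 255; 0 0 -0.032 0 0 0 255; 0 0 -0.047 0 0 0 255; 0 0 -0.056 0 0 0 255; 0 0 -0.06 0 0 0 255"}}

```text
time_s: 26.25
tcp_pos: [434.5, -102.1, 144.6]
orientation: [2.262, -2.179, -0.002]
wrist_force: [-0.2, 0.4, -1.8]
gripper_width: 35.9
```

{"op": "drive_tool", "data": {"plan": "0 0 -0.001 0 0 0 255; 0 0 -0.002 0 0 0 255; 0 0 -0.003 0 0 0 255; 0 0 -0.003 0 0 0 255"}}

```text
time_s: 26.58
tcp_pos: [435.2, -103.0, 143.0]
orientation: [-2.26, 2.181, -0.001]
wrist_force: [-0.6, 0.6, -2.1]
gripper_width: 35.7
```

Run:
```python
from jar import *
jar('u1'); jar('u2')
```

```text
tcp [ 435.2 -103.   143. ] yaw -87.94943064210518 lid z 160.8227766974983 slope [58.9  4.3] centre (433.2524108886719, -103.50040435791016) r 20.099485397338867 mean [ 435.  -103.6  160.8] f [-0.6  0.6 -2.1] w 35.70245388239793
tcp [ 435.1 -103.1  143. ] yaw -87.9571608194475 lid z 160.81543569668213 slope [46.3  4. ] centre (433.4586486816406, -104.1579818725586) r 19.925003051757812 mean [ 435.  -103.7  160.8] f [ 0.1  0.1 -2.1] w 35.618981176838574
```

View pics/u2.png

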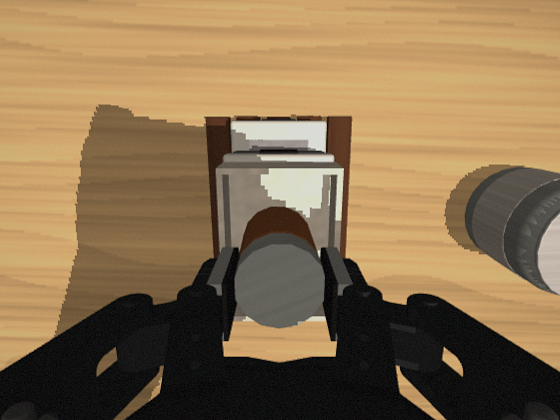

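Lid at 160.8, and it should be 159 when seated; about 1.8 mm left.

{"op": "drive_tool", "data": {"plan": "-0.001 0 -0.001 0 0 0 255; -0.001 0 -0.0018 0 0 0 255; -0.001 0 -0.0018 0 0 0 255; -0.001 0 -0.0018 0 0 0 255"}}

```text
time_s: 27.02
tcp_pos: [434.1, -103.1, 141.1]
orientation: [-2.26, 2.181, -0.001]
wrist_force: [-1.1, 0.2, 4.9]
gripper_width: 35.9
```

Contact (+5 N net, about 7 N on the jar). Releasing.

{"op": "drive_tool", "data": {"plan": "0 0 0 0 0 0 130; 0 0 0 0 0 0 100; 0 0 0 0 0 0 60; 0 0 0 0 0 0 0; 0 0 0 0 0 0 0"}}

```text
time_s: 27.43
tcp_pos: [433.9, -103.1, 140.7]
orientation: [-2.261, 2.181, 0.0]
wrist_force: [-0.0, -0.1, 0.9]
gripper_width: 84.5
```

{"op": "drive_tool", "data": {"plan": "0 0 0 0 0 0 0; 0 0 0.02 0 0 0 0; 0 0 0.05 0 0 0 0; 0 0 0.08 0 0 0 0; 0 0 0.1 0 0 0 0"}}

```text
time_s: 27.85
tcp_pos: [434.2, -103.1, 243.2]
orientation: [-2.26, 2.181, -0.002]
wrist_force: [0.4, 0.1, 0.7]
gripper_width: 85.3
```

{"op": "drive_tool", "data": {"plan": "0 0 0.02 0 0 0 0; 0 0 0.04 0 0 0 0; 0 0 0.05 0 0 0 0; 0 0 0.05 0 0 0 0"}}

```text
time_s: 28.18
tcp_pos: [434.6, -103.2, 292.5]
orientation: [-2.26, 2.18, -0.004]
wrist_force: [1.1, -0.1, 0.3]
gripper_width: 85.3
```

Run:
```python
from wm import *
wm('v',159,at=(434,-103),tol=4,r=50,names=('wrist','scene','side'))
wm('v2',119,at=(434,-103),tol=4,r=60,names=('wrist','scene','side'))
for H,at,r in((120,(614,-91),40),(40,(609,290),60),(85,(428,-299),60)): wm('x',H,at=at,tol=5,r=r,names=('scene',))
```

```text
tcp [ 434.6 -103.2  292.5] yaw -87.96 w 85.3 f [ 1.1 -0.1  0.3] t 28.1833
wrist 1579 zmed 158.60276637981764 rect [ 433.2 -101.9] 37.390480041503906 37.03985595703125 86.99358367919922 mean [ 433.6 -101.9  158.6]
scene 117 zmed 158.43075312330006 rect [ 436.  -101.2] 39.64445877075195 33.29774475097656 -33.44775390625 mean [ 437.2 -101.9  158.4]
side 150 zmed 159.37403666930072 rect [433.3 -98.6] 37.97016143798828 37.40421676635742 -18.56109619140625 mean [432.9 -98.7 159.1]
tcp [ 433.5 -103.   289.7] yaw -87.95 w 85.4 f [ 0.6 -0.6 -0.2] t 28.3333
wrist 1133 zmed 119.46804700006811 rect [ 434.1 -103.5] 83.48666381835938 62.055580139160156 2.010908842086792 mean [ 435.3 -103.6  119.3]
scene 241 zmed 118.71101827709452 rect [ 435.5 -102.2] 87.18168640136719 63.9920539855957 2.0193021297454834 mean [ 446.5 -107.9  118.4]
side 234 zmed 119.01001942364218 rect [ 435.2 -101.2] 85.53123474121094 68.18448638916016 1.6713353395462036 mean [430.5 -93.2 118.9]
tcp [ 433.5 -103.   289.8] yaw -87.95 w 85.5 f [-1.4  0.5  0.3] t 28.4833
scene 86 zmed 119.725162658443 rect [616.  -92.3] 24.635263442993164 22.957368850708008 87.03404998779297 mean [617.1 -93.2 119.1]
tcp [ 433.6 -103.   290. ] yaw -87.95 w 85.4 f [-0.8  0.1  0.1] t 28.5333
scene 298 zmed 39.245592960889155 rect [610.9 288.7] 89.33901977539062 87.53690338134766 -64.41367721557617 mean [612.6 287.3  38.9]
tcp [ 433.6 -103.   290.1] yaw -87.96 w 85.3 f [-0.7  0.  -0.3] t 28.5833
scene 567 zmed 84.76666808901689 rect [ 429.3 -301.2] 71.41321563720703 70.95489501953125 57.431976318359375 mean [ 431.5 -301.6   84.7]
```

View pics/vwrist.png

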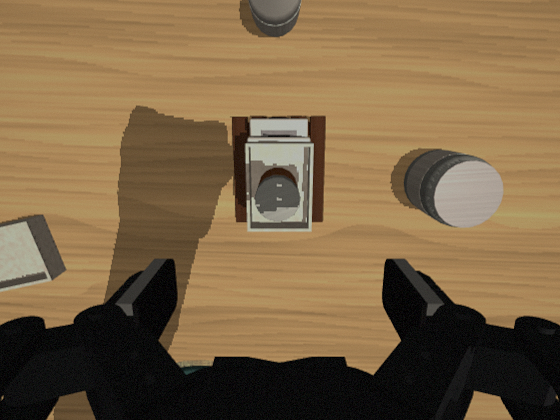

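View pics/vscene.png

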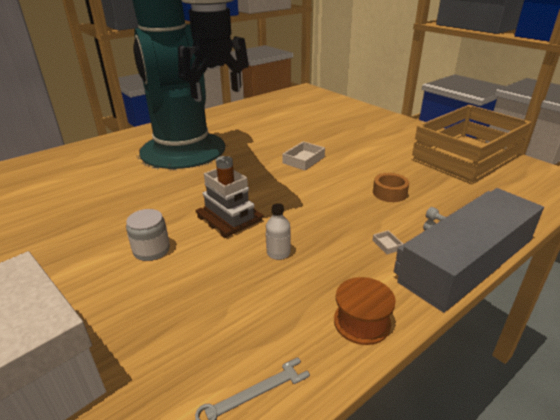

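The jar stands in the tray at (225,170) on a neat stack. The bottle, tape and tin are where they started, and the gripper is clear.

```bash
python3 -c "
from workcell import arm
print(arm.close_job())"
```

```text
the job is handed in; nothing more can be done
None
```

The stack is built in the order asked and the job is handed in after about 29 s of robot time. From the bottom up it is stand, long box, short box, tray and jar. The verdict isn't reported, so the checks below are my own.

- **Long box:** it first landed about 2–3 mm off the stand's centre, so I regripped it and moved it. It then measured within about 1 mm.
- **Short box and tray:** each sits within about 1 mm of the piece below. Yaw is about 2.1°, matching the stand.
- **Jar:** it stands upright in the tray with its lid at 159 mm, the height expected for a seated jar. It is about 1.5–2.5 mm off the tray's centre.
- **Bystanders:** the bottle, tape ring and tin measured within 1–2 mm of where they started, which is camera noise.
- **Forces:** the highest wrist reading I saw was a brief 51 N while setting the long box down. I read the force only at the end of each move. It was probably the fingertips pressing on the stand, because they reach a few mm past the TCP when closed to box width.
- **Camera disagreement:** the three views differ by about 2–3 mm in absolute position, so the offsets above compare pieces within the same view.

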